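Gauge the thickness of a walnut strip on the setting board

ROBOT

A 6-joint arm with a two-finger parallel gripper is mounted at the origin on the work surface. World frame = base frame: x ahead of the robot, y to its left, z up, the work surface at z = 0. Lengths are in m, angles in degrees, forces in N, time in s.
With the tool pointing down it reaches from about 0.4 to 0.825 m from the base axis. Payload 7 kg.
Tool frame: the origin (TCP) lies at the centre of the arm's flange, where the gripper is bolted on; the fingertips stand 178 mm ahead of it and the grasp point (between the pads) lies 159 mm ahead of it; z points along the fingers, y is the line along which they close (so a half turn about z gives the same grasp; the last joint's range is limited). The gripper opens to 88 mm and grips with 3 to 60 N. Pads are 19 mm wide; open, the fingers measure 130 mm over their backs; the gripper's body (78 mm by 193 mm) begins 47 mm behind the grasp point.
Start: joints at [16.507, 20.546, 0.682, 0, -70.136, -16.507], TCP at [0.675, -0, 0.405] pointing down, gripper open.
Joint ranges: [-176.03, 176.03], [-82.01, 121.73], [-58.28, 71.71], [-173.87, 95.51], [-174.79, -0.11], [-173.66, 173.66]. Speed limits (degrees/s): [136.94, 136.94, 172.46, 180, 180, 180].

INTERFACE

Orientations are given as [roll, pitch, yaw] about the fixed x, y, z axes, in that order (R = Rz(yaw) Ry(pitch) Rx(roll)).
In Python, from plant import telemetry, snapshot, workorder, nets gives the robot as it stands.
- The arm moves only by the shell command python3 -m creep 'ROWS'. ROWS is JSON, a list that holds one entry, the list of rows, each a list of 5 numbers: the shift along the tool's x, y, z normalised to -1 to 1, where 1 is 0.2 m, then the turn about the tool's z normalised to -1 to 1, where 1 is pi/2 rad, then the opening, from 0 (shut) to 1 (fully open). In form: [[[x, y, z, spin, hand], ...]]. A call has 1 to 8 rows; each row shifts and turns the commanded pose from where the row before left it, along the tool's axes as they then stand; what a row does not reach is not made up. A row lasts 1/12 s, in which the tool goes at most 41.7 mm and 7.16 degrees, less where a joint would pass 70% of its speed; a pose out of reach is approached as far as the arm can. A call with a number of a shift or a turn outside -1 to 1 is refused whole. A call with a gripper value outside its range is refused whole. The fingers move at their own pace and stop on an object; the grip force is fixed at half the most. Time passes only in rows, so rows that do not move let the fingers close. It gives the time, the measured TCP pose, the force, the opening and the grip force at its end, in the units of the state.
- telemetry.get_obs(): the state, without advancing time (a new reading comes with each control period).
- snapshot(name): name is "scene" or "side" or "wrist"; returns a dict with "frame" (480x640x3 uint8, red, green, blue), "fx", "fy", "cx", "cy" (pixels), "rvec" (rotation vector, rad) and "tvec" (3), from world to camera coordinates, as OpenCV has them; the wrist camera has in their place "mount" (4x4, takes a point from camera to tool coordinates, whose origin is the TCP and whose axes are the flange's). Camera axes: x right, y down, z forward; pixel columns grow to the right and rows downward; lengths in m; the calibration is good to about 2 mm. A picture is of the moment at which its call begins: read the wrist's pose just before it. There is no depth.
- workorder.close_job(): hands the job in; it is judged then, once.
Trained networks look in a picture, given as the dict that the camera call returned (one of the last four; its "shot" number tells which), for a name from the list of things; names that differ only in an ending like _2 or _b are one class to them, and where a whole thing is asked for, a point or a joint stands for the part that bears it (a point fixed in the world has none). Each returns a list of dicts, best first, with "confidence" (0 to 1); they miss things now and then, are a little off and sometimes report something else, mostly with a low value. They report only what shows in the picture. A call takes as long as a camera call. They do not tell look-alikes from the thing itself.
- nets.find_in(picture, query): "uv" ([column, row] in pixels, amid what is visible of it).
- nets.masks_of(picture, query): "region" (480x640 bool, what is visible of it) and "uv" ([column, row] in pixels, amid what is visible of it).
- nets.landmark_of(picture, query): "uv" ([column, row] in pixels: a listed point, or the origin of a listed thing).
The state is a dict: "clock": time; "joint_pos": joint angles; "qvel": joint speeds; "tau": joint torques, N m; "tool_pos": TCP position; "orientation": TCP orientation; "force": force on the tool from outside, world axes, zero at the start; "moment": the same for the moment, N m; "opening": finger opening in m; "gripper_force": force on a finger pad.
Only numpy, scipy, OpenCV 4.12 (cv2) and the standard library are available. Lean on these libraries where they do the work, as an engineer would, in place of code of your own. Each camera call takes 0.05 s, during which the arm holds its last target. There are 200 camera calls.

TASK

Lay the dark walnut strip flat along the centre line of the white setting board with one end up against the red stop, and let go of it. Then lower the blue bridge gauge gently over the strip at the board's cross mark, square to the strip, so that both its legs stand flat on the board and its sprung foot rests on the strip and reads the thickness; leave it standing there. Leave the pine strip, the bar clamp and the black knobbed block alone, and do not tip the gauge over.

Things in the scene. Friction and masses are not known exactly. Their poses are not given: they have to be found in the camera images.
- board: Fixed white setting board on the bench, 260 x 140 x 18 mm (x, y, z); origin at the centre of its underside, z up. Thin painted black lines run along its centre (x axis) and across it at x = 0 (the cross mark). A red stop, 18 x 70 x 16 mm, stands on its top at the +x end, its inner face at x = +110 mm: a walnut strip touching it has its centre at board x = +30 mm.
- board_mark (a point): Where the two black lines cross on the board's top; at (0, 0, 18) mm in the board frame, axes as the board.
- board_stop (a point): Foot of the red stop's face, in its middle; at (110, 0, 18) mm in the board frame, axes as the board.
- walnut: Loose dark brown walnut strip, 160 (x) x 36 (y) x 32 (z) mm, 0.1 to 0.2 kg, lying flat on the bench; origin at the centre of its underside, x along its length, z up. Both ends are alike.
- gauge: Loose blue bridge gauge (upright arch), 0.5 to 0.7 kg, standing on the bench; origin midway between its legs at their undersides, z up. Two legs, 50 (x) x 14 (y) x 66 (z) mm, at y = +-39 mm, leave a 64 mm wide tunnel along x. Crossbar 24 (x) x 92 (y) mm, z = 66 to 100 mm, with white scale and red pointer on both x faces (alike). Held by its grip block.
- gauge_foot (a joint): Slide of the gauge's sprung steel foot (18 mm disc in the middle of the tunnel; carries the red pointers), m. 0: fully out, its underside 6 mm above the legs' undersides; grows as it is pushed up, to 0.045. With the legs on the surface the part lies on, thickness = 6 mm + value (0.026 on the walnut). Spring: 0.6 N at 0, 1.4 N at 0.026, less than the gauge's weight.
- gauge_grip (a point): Centre of the black rubber grip block on top of the gauge, 30 x 30 mm and 45 mm high (z = 100 to 145 mm above the legs' undersides), on the gauge's axis; this point is 122.5 mm above them. Axes as the gauge. Grasp here from above.
- foot_tip (a point): Centre of the underside of the gauge's sprung foot, on the gauge's axis (gauge x = y = 0).
- pine: Loose pale pine strip, 150 (x) x 36 (y) x 24 (z) mm, lying on the bench beside the walnut one; origin at the centre of its underside. Leave alone.
- clamp: Loose bar clamp lying on the bench: dark steel bar 260 mm long along x, orange jaws and a wooden handle on its -y side (to y = -75 mm), 24 mm high; origin under the middle of the bar. Leave alone.
- dog: Loose small black block 55 x 24 x 20 mm with a round knob on top, 40 mm high in all; origin at the centre of its underside. Leave alone.
There are look-alikes about, which are no part of the job. What is shaped like the gauge but yellow is not meant.

How it is judged (in metres and radians):
On the way:
1. the walnut strip lies flat along the board's centre line with its end against the red stop, let go (z of walnut in the frame of board between 0.016 and 0.0205 m and x of walnut in the frame of board between 0.026 and 0.034 m and y of walnut in the frame of board between -0.016 and 0.016 m and angle between walnut's own z axis and vertical below 0.05 rad and angle between the x axis of walnut and the x axis of board, either way round below 0.08 rad and contact force between the fingers and walnut below 0.1 N), for 0.2 s.
At the end, for the whole second after the job is handed in: Walnut flat on the board: end within 4 mm of the stop, 16 mm of the centre line, 0.08 rad. Gauge upright (0.03 rad), legs on the board (2 mm), foot within 10 mm of the cross mark along the board, 14 mm of the strip middle, square to 0.15 rad, reading 26 +-1.5 mm; released, at rest (all of step 1 and z of gauge in the frame of board between 0.016 and 0.02 m and x of foot_tip in the frame of board_mark between -0.01 and 0.01 m and y of foot_tip in the frame of walnut between -0.014 and 0.014 m and value of joint gauge_foot between 0.0245 and 0.0275 m and angle between gauge's own z axis and vertical below 0.03 rad and angle between the x axis of gauge and the x axis of board, either way round below 0.15 rad and linear speed of each of gauge, walnut below 0.01 m/s and velocity of joint gauge_foot between -0.01 and 0.01 m/s); the robot touches nothing.
It fails at once if the pine strip is moved more than 20 mm (distance of pine from where it was at the start of the episode above 0.02 m).
It fails at once if the bar clamp or the black knobbed block is moved more than 20 mm (distance of any of clamp, dog from where it was at the start of the episode above 0.02 m).
It fails at once if the gauge is tipped by more than 0.5 rad (angle between gauge's own z axis and vertical above 0.5 rad).
It fails at once if the gauge is dropped or pressed on the board with more than 60 N (contact force between gauge and board above 60 N).
It fails at once if the gauge is pressed on the strip with more than 30 N (contact force between gauge and walnut above 30 N).
It also fails if it takes over 59 s, if anything falls off the work surface, if the arm or the gripper's body presses on something with over 40 N, if the wrist force passes 120 N, or if a joint passes its speed limit or range.

## Working session

There is one attempt and no reset: what is moved stays moved. The work goes in short steps, Python scripts to look and compute and a shell command to move; the robot and the scene stay as the last step left them, time stands still between calls to the robot, and variables do not carry over. Pictures are saved under pics/ and viewed, at most 10 in all, crops included, and the job is handed in when it is done.

```bash
mkdir -p pics
cat > h.py <<'E'
import numpy as np, cv2
from plant import telemetry, snapshot, workorder, nets
from scipy.spatial.transform import Rotation as R
def cam(p):
    """R,t camera->world"""
    if 'rvec' in p:
        r=cv2.Rodrigues(np.array(p['rvec'],float))[0]; return r.T, -r.T@np.array(p['tvec'],float).ravel()
    o=p['obs']; T=np.eye(4); T[:3,:3]=R.from_euler('xyz',o['orientation'],degrees=True).as_matrix(); T[:3,3]=o['tool_pos']
    M=T@np.array(p['mount']); return M[:3,:3],M[:3,3]
def snap(n):
    o=telemetry.get_obs(); p=snapshot(n); p['obs']=o; return p
def w(p,uv,z):
    """pixel to world at height z"""
    r,t=cam(p); d=r@np.array([(uv[0]-p['cx'])/p['fx'],(uv[1]-p['cy'])/p['fy'],1]); return t+d*(z-t[2])/d[2]
def px(p,X):
    r,t=cam(p); c=r.T@(np.array(X)-t); return np.array([p['fx']*c[0]/c[2]+p['cx'],p['fy']*c[1]/c[2]+p['cy']])
def save(p,n): cv2.imwrite('pics/'+n,p['frame'][:,:,::-1])
E
python3 - <<'E'
from h import *
print(telemetry.get_obs())
Z={'walnut':0,'gauge':0,'pine':0,'clamp':0,'dog':0,'board':0,'board_mark':.018,'board_stop':.018,'gauge_grip':.1225}
ps=[]
for n in ['scene','side']:
    p=snap(n);save(p,n+'.png')
    print(n,cam(p)[1].round(3))
    for q,z in Z.items():
        for f in [nets.landmark_of]:
            for d in f(p,q)[:3]: print(q,np.round(d['uv']),round(d['confidence'],2),w(p,d['uv'],z).round(3))
E
```

```text
{'clock': 0.0, 'joint_pos': array([ 1.65061320e+01,  2.05904248e+01,  6.34838747e-01, -1.88176189e-02,
       -7.01347571e+01, -1.65082902e+01]), 'qvel': array([-0.09191662,  0.02911704,  0.01874103,  0.05234986, -0.06659078,
        0.00345779]), 'tau': array([-8.00930356e-04, -5.82726967e+01,  2.93058443e+01,  6.99745238e+00,
        6.93249181e-03, -2.06530804e-04]), 'tool_pos': array([ 6.74814260e-01, -1.18689721e-05,  4.03746035e-01]), 'orientation': array([ 1.79908354e+02, -8.71301118e-03, -9.00085595e+01]), 'force': array([ 0.23088372, -0.41936181, -0.42627356]), 'moment': array([0.01921327, 0.03247211, 0.00462512]), 'gripper_force': 0.0, 'opening': 0.08757747392466074}
scene [ 1.039 -0.504  1.13 ]
walnut [444. 194.] 0.87 [0.587 0.27  0.   ]
walnut [354. 264.] 0.62 [ 0.584 -0.007  0.   ]
walnut [383. 306.] 0.47 [ 0.694 -0.033  0.   ]
gauge [190. 374.] 0.73 [ 0.547 -0.406  0.   ]
gauge [217. 305.] 0.59 [ 0.465 -0.28   0.   ]
clamp [254. 401.] 0.78 [ 0.67 -0.35  0.  ]
dog [330. 180.] 0.7 [0.382 0.109 0.   ]
board [352. 267.] 0.56 [ 0.585 -0.015  0.   ]
board_mark [352. 264.] 0.7
[... 165 characters left out ...]
.255  0.018]
gauge_grip [177. 347.] 0.76 [ 0.545 -0.406  0.123]
gauge_grip [205. 275.] 0.56 [ 0.462 -0.282  0.123]
side [ 0.045 -0.864  0.672]
walnut [252. 210.] 0.9 [0.589 0.257 0.   ]
gauge [323. 346.] 0.95 [ 0.461 -0.278  0.   ]
gauge [406. 372.] 0.6 [ 0.547 -0.407  0.   ]
pine [205. 223.] 0.78 [0.457 0.26  0.   ]
pine [327. 346.] 0.42 [ 0.466 -0.282  0.   ]
clamp [436. 330.] 0.91 [ 0.669 -0.357  0.   ]
dog [199. 258.] 0.79 [0.38  0.115 0.   ]
board [302. 262.] 0.83 [ 0.574 -0.024  0.   ]
board_mark [304. 254.] 0.71 [ 0.579 -0.02   0.018]
board_stop [353. 245.] 0.72 [ 0.697 -0.049  0.018]
gauge_grip [326. 290.] 0.95 [ 0.466 -0.273  0.122]
gauge_grip [417. 319.] 0.61 [ 0.548 -0.413  0.122]
```

View pics/scene.png

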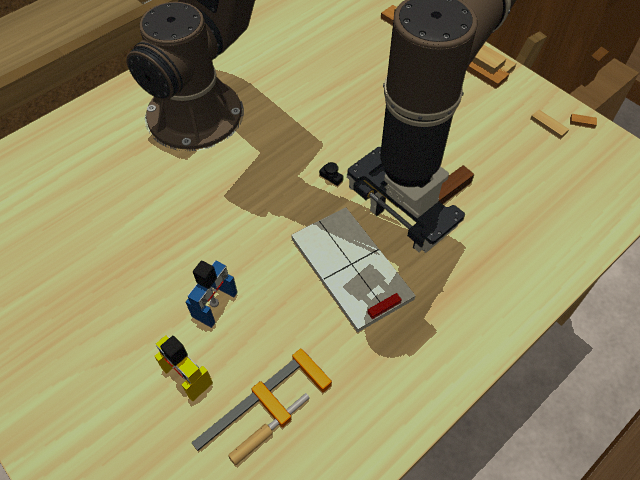

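View pics/side.png

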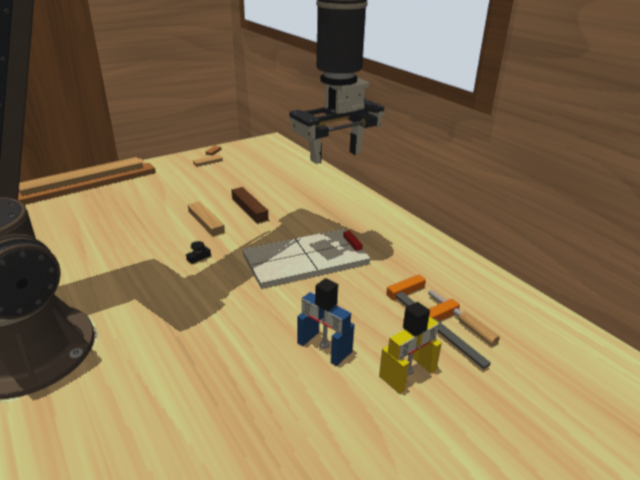

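The scene view shows two arch gauges: blue at (212,293) and yellow at (183,366); the blue one fits the description. The side view shows the dark walnut strip at (250,204), the pine strip at (206,218), the dog at (198,254) and the red stop at (352,240). In the scene view, the orange and brown slats at the back edge are look-alikes, or at least not 160 mm strips beside the pine. I'll take a wrist picture here, then fly over the walnut.

```bash
python3 - <<'E'
from h import *
p=snap('wrist'); save(p,'w0.png'); print(np.array(p['mount']).round(3),p['fx'])
for q,z in {'board_mark':.018,'board_stop':.018,'board':0}.items():
    for d in nets.landmark_of(p,q)[:2]: print(q,np.round(d['uv']),round(d['confidence'],2),w(p,d['uv'],z).round(4))
s=cv2.resize(cv2.imread('pics/side.png')[260:400,270:470],None,fx=3,fy=3,interpolation=cv2.INTER_CUBIC)
t=cv2.resize(cv2.imread('pics/w0.png'),(600,450))
s=cv2.resize(s,(600,420))
cv2.imwrite('pics/crop1.png',s)
E
python3 -m creep '[[[-0.16,0.1,0,0,1],[-0.16,0.1,0,0,1],[-0.16,0.1,0,0,1],[-0.16,0.1,0,0,1],[-0.16,0.1,0,0,1],[0,0,0,0,1],[0,0,0,0,1]]]'
python3 - <<'E'
from h import *
p=snap('wrist'); save(p,'w1.png')
for q,z in {'walnut':0,'pine':0,'dog':0,'board_mark':.018,'board_stop':.018}.items():
    for d in nets.landmark_of(p,q)[:2]: print(q,np.round(d['uv']),round(d['confidence'],2),w(p,d['uv'],z).round(4))
E
```

```text
[[ 0.    -0.956 -0.295  0.08 ]
 [ 1.    -0.     0.001  0.   ]
 [-0.001 -0.295  0.956  0.02 ]
 [ 0.     0.     0.     1.   ]] 402.8215024233563
board_mark [422. 180.] 0.95 [ 0.5877 -0.0203  0.018 ]
board_stop [307. 160.] 0.6 [ 0.6929 -0.0379  0.018 ]
board [419. 178.] 0.76 [ 0.5866 -0.0189  0.    ]
clock: 1.78
tool_pos: [0.574, 0.1617, 0.4052]
orientation: [-180.0, 0.0, -89.8]
force: [-0.6, -0.7, -0.2]
opening: 0.0876
gripper_force: 0.0
walnut [315. 292.] 0.93 [0.5863 0.2623 0.    ]
pine [434. 295.] 0.66 [0.4612 0.2656 0.    ]
dog [534. 151.] 0.6 [0.3798 0.1167 0.    ]
```

View pics/w1.png

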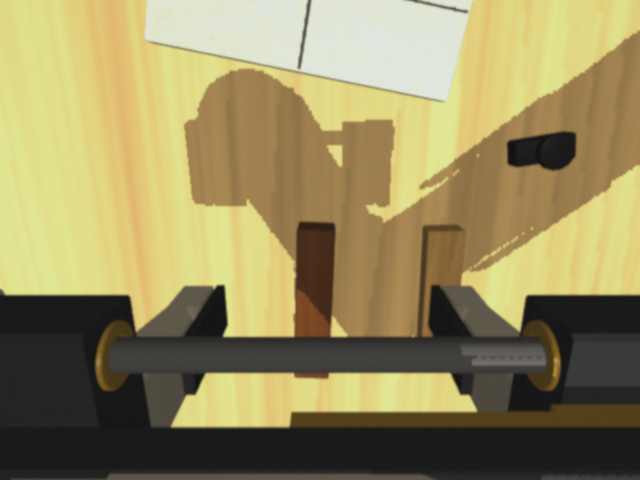

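View pics/crop1.png

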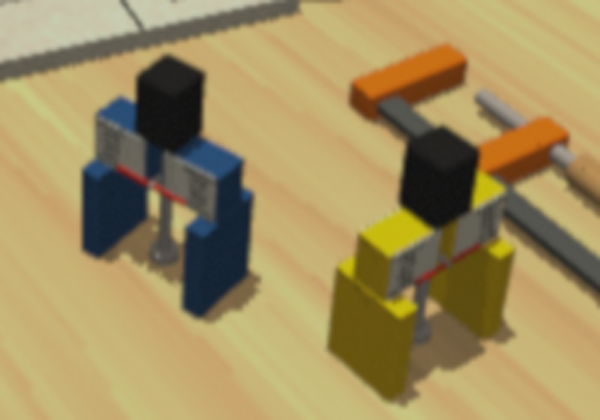

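View pics/w0.png

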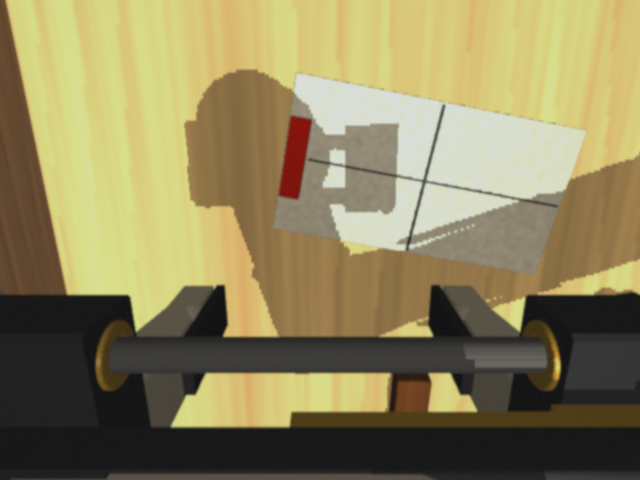

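Wrist views: w0 shows the board with its mark at (425,181), the line ends at (310,160) and (558,207), and the red stop on the left. w1 shows the walnut at about (315,300), running nearly along the tool's x, with the pine clear to its right. The crop confirms that the blue arch with the black grip is the gauge meant (crop 140,150), not the yellow one beside it.

Run:
```python
from h import *
p=snap('wrist')
f=cv2.cvtColor(p['frame'],cv2.COLOR_RGB2HSV)
ms=nets.masks_of(p,'walnut'); m=ms[0]['region']; print(ms[0]['uv'],ms[0]['confidence'],m.sum())
m=m.astype(np.uint8)
ys=np.arange(240,325,5); L=[];Rr=[]
for y in ys:
    c=np.where(m[y])[0]; L.append((c.min(),y)); Rr.append((c.max()+1,y))
print(L[::6],Rr[::6], np.where(m.any(1))[0][[0,-1]])
for n,e in (('L',L),('R',Rr)):
    P=np.array([w(p,u,.032) for u in e]); k=np.polyfit(P[:,1],P[:,0],1); print(n,'yaw off y(deg)',np.degrees(np.arctan(k[0])),'x at .26',np.polyval(k,.262))
print('near end top', w(p,(317,229),.032), 'bottom', w(p,(317,222),0),'far end bottom-ish',w(p,(313,377),0),w(p,(313,377),.032))
# board using w0 pixels
o=dict(p['obs']); o['tool_pos']=np.array([.6748,0,.4038]); o['orientation']=[179.95,0,-90.0]; q=dict(p); q['obs']=o
for u in [(310,160),(558,207),(425,181),(443,105),(407,250)]: print(u,w(q,u,.018))
a=w(q,(310,160),.018)-w(q,(558,207),.018); print('yaw',np.degrees(np.arctan2(a[1],a[0])))
a=w(q,(443,105),.018)-w(q,(407,250),.018); print('yaw2',np.degrees(np.arctan2(a[1],a[0]))+90)
print([w(p,u,.018) for u in [(310,0),(299,68)]])
```

```text
[318.0, 281.5] 0.75 4478
[(np.int64(298), np.int64(240)), (np.int64(297), np.int64(270)), (np.int64(297), np.int64(300))] [(np.int64(337), np.int64(240)), (np.int64(335), np.int64(270)), (np.int64(335), np.int64(300))] [224 381]
L yaw off y(deg) 2.0117013453851387 x at .26 0.6047487011356647
R yaw off y(deg) 1.8354351625824064 x at .26 0.5686893055476048
near end top [0.58449248 0.18153086 0.032     ] bottom [0.58528002 0.18358879 0.        ] far end bottom-ish [0.59140987 0.36331438 0.        ] [0.5900517  0.33969977 0.032     ]
(310, 160) [ 0.68968138 -0.03807769  0.018     ]
(558, 207) [0.45936629 0.0052157  0.018     ]
(425, 181) [ 0.58497046 -0.01911342  0.018     ]
(443, 105) [ 0.57411831 -0.08508813  0.018     ]
(407, 250) [0.59752255 0.04750204 0.018     ]
yaw -10.645923530926376
yaw2 -10.0104852075915
[array([ 0.58874725, -0.00670712,  0.018     ]), array([0.59875654, 0.04414262, 0.018     ])]
```

```bash
python3 -m creep '[[[-0.166,-0.022,0,0.023,1],[-0.166,-0.022,0,0,1],[-0.166,-0.021,0,0,1],[0,0,0.19,0,1],[0,0,0.19,0,1],[0,0,0.19,0,1],[0,0,0.18,0,1],[0,0,0,0,1]]]'
python3 - <<'E'
from h import *
p=snap('wrist'); save(p,'w2.png'); print(p['obs']['tool_pos'],p['obs']['orientation'])
print([px(p,X) for X in [(.6041,.1815,.032),(.567,.1815,.032)]])
m=nets.masks_of(p,'walnut')[0]['region']; r=np.where(m.any(1))[0]; print(r[[0,-1]])
for y in range(r[0]+12,r[0]+80,15): c=np.where(m[y])[0]; print(y,c.min(),c.max(),w(p,(c.min(),y),.032),w(p,(c.max()+1,y),.032))
E
```

```text
clock: 2.85
tool_pos: [0.5882, 0.2572, 0.2468]
orientation: [179.4, -0.4, -92.2]
force: [-1.5, -1.3, -1.4]
opening: 0.0879
gripper_force: 0.0
[0.58819405 0.25723255 0.24684878] [179.42248005  -0.39158861 -92.19498728]
[array([281.78619079, 125.05675913]), array([361.06010003, 121.88673839])]
[130 410]
142 286 361 [0.60265826 0.18929399 0.032     ] [0.56668533 0.19069649 0.032     ]
157 288 360 [0.60217909 0.19631837 0.032     ] [0.56726007 0.19769331 0.032     ]
172 287 360 [0.6031372  0.20343608 0.032     ] [0.56736271 0.20485885 0.032     ]
187 288 360 [0.60314058 0.21074635 0.032     ] [0.56746757 0.2121795  0.032     ]
202 288 359 [0.60363708 0.21819667 0.032     ] [0.56806971 0.21964027 0.032     ]
```

```bash
python3 -m creep '[[[0,0,0.16,0,1],[0,0,0.15,0,1],[0,0,0,0,1],[0,0,0,0,0],[0,0,0,0,0],[0,0,0,0,0],[0,0,0,0,0],[0,0,0,0,0]]]'
```

```text
clock: 3.62
tool_pos: [0.5908, 0.2595, 0.1945]
orientation: [-179.9, 0.1, -92.1]
force: [-0.2, -0.3, -0.2]
opening: 0.06
gripper_force: 0.0
```

```bash
python3 -m creep '[[[0,-0.0,0.045,0,0.7],[0,0,0,0,0.7],[0,0,0,0,0],[0,0,0,0,0],[0,0,0,0,0],[0,0,0,0,0],[0,0,0,0,0],[0,0,0,0,0]]]'
```

```text
clock: 4.28
tool_pos: [0.5902, 0.2592, 0.1836]
orientation: [180.0, -0.0, -92.1]
force: [-1.3, 0.7, 0.3]
opening: 0.0361
gripper_force: 30.0
```

```bash
python3 -m creep '[[[0,0,-0.1,0,0],[0,0,-0.2,0,0],[0,0,-0.2,-0.075,0],[0,0,0,-0.075,0],[0,0,0,-0.075,0],[0,0,0,-0.075,0],[0,0,0,-0.075,0],[0,0,0,-0.075,0]]]'
python3 -m creep '[[[0,0,0,-0.075,0],[0,0,0,-0.075,0],[0,0,0,-0.075,0],[0,0,0,-0.075,0],[0,0,0,-0.075,0],[0,0,0,-0.075,0],[0,0,0,0,0],[0,0,0,0,0]]]'
```

```text
clock: 4.95
tool_pos: [0.5902, 0.2591, 0.2835]
orientation: [180.0, 0.0, -51.2]
force: [-0.2, 0.7, -1.5]
opening: 0.0357
gripper_force: 30.0
clock: 5.62
tool_pos: [0.5903, 0.2591, 0.2834]
orientation: [180.0, 0.0, -11.3]
force: [-0.5, 0.1, -1.6]
opening: 0.0359
gripper_force: 30.0
```

```bash
python3 -m creep '[[[0.0484,0.196,0,-0.01,0],[0.0484,0.196,0,0,0],[0.0484,0.196,0,0,0],[0.0484,0.196,0,0,0],[0.0484,0.196,0,0,0],[0.0484,0.196,0,0,0],[0.0484,0.196,0,0,0],[0,0,0,0,0]]]'
python3 -m creep '[[[0,0,0,0,0],[0,0,0.12,0,0],[0,0,0.12,0,0],[0,0,0,0,0],[0,0,0,0,0]]]'
python3 - <<'E'
from h import *
print(telemetry.get_obs()['tool_pos'],telemetry.get_obs()['orientation'])
p=snap('wrist'); save(p,'w3.png')
for q,z in {'board_mark':.018,'board_stop':.018,'walnut':.04}.items():
    for d in nets.landmark_of(p,q)[:2]: print(q,np.round(d['uv']),round(d['confidence'],2),w(p,d['uv'],z).round(4))
E
```

```text
clock: 6.28
tool_pos: [0.6075, -0.0287, 0.2835]
orientation: [179.9, 0.0, -10.7]
force: [0.6, 0.8, -2.5]
opening: 0.036
gripper_force: 30.0
clock: 6.7
tool_pos: [0.6076, -0.0222, 0.2348]
orientation: [179.9, 0.2, -10.2]
force: [1.2, -0.5, -1.9]
opening: 0.0359
gripper_force: 30.0
[ 0.60763247 -0.0221528   0.23478645] [ 1.79919993e+02  1.55415439e-01 -1.02145811e+01]
board_mark [328. 312.] 0.61 [ 0.5831 -0.018   0.018 ]
board_stop [335.  92.] 0.66 [ 0.6931 -0.0408  0.018 ]
walnut [329. 310.] 0.58 [ 0.5956 -0.0206  0.04  ]
```

View pics/w3.png

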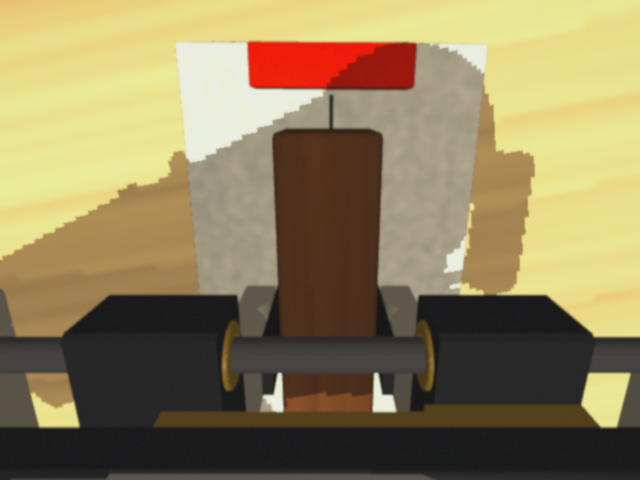

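The walnut hovers centred on the line (332,110), square to the stop's face at row 88. I'll lower it and nudge it to the stop.

```bash
python3 -m creep '[[[0,0,0.08,0,0],[0,0,0.07,0,0],[0,0,0,0,0],[0,0,0,0,0],[0.01,0,0,0,0],[0.01,0,0,0,0],[0,0,0,0,0],[0,0,0,0,0]]]'; python3 -m creep '[[[0.01,0,0,0,0],[0,0,0,0,0],[0,0,0,0,0]]]'
```

```text
clock: 7.57
tool_pos: [0.6123, -0.0236, 0.2064]
orientation: [-180.0, -0.1, -10.2]
force: [0.4, 0.4, -1.2]
opening: 0.0354
gripper_force: 30.0
clock: 7.82
tool_pos: [0.614, -0.024, 0.2057]
orientation: [-180.0, -0.0, -10.2]
force: [0.7, 0.3, -3.0]
opening: 0.0355
gripper_force: 30.0
```

```bash
python3 -m creep '[[[0.01,0,0.01,0,0],[0,0,0,0,0],[0,0,0,0,0]]]'; python3 -m creep '[[[0.01,0,0,0,0],[0,0,0,0,0],[0,0,0,0,0]]]'; python3 -m creep '[[[0.01,0,0,0,0],[0,0,0,0,0],[0,0,0,0,0]]]'
```

```text
clock: 8.07
tool_pos: [0.6159, -0.0243, 0.2034]
orientation: [180.0, 0.0, -10.2]
force: [-0.4, 0.1, -1.7]
opening: 0.0357
gripper_force: 30.0
clock: 8.32
tool_pos: [0.618, -0.0247, 0.2037]
orientation: [-180.0, -0.0, -10.2]
force: [-0.8, -0.1, -2.3]
opening: 0.0355
gripper_force: 30.0
clock: 8.57
tool_pos: [0.6199, -0.025, 0.2037]
orientation: [-180.0, -0.0, -10.2]
force: [-1.0, 0.7, -1.5]
opening: 0.0358
gripper_force: 30.0
```

```bash
python3 -m creep '[[[0.01,0,0,0,0],[0,0,0,0,0],[0,0,0,0,0]]]'
python3 - <<'E'
from h import *
p=snap('wrist'); cv2.imwrite('pics/w4.png',cv2.resize(p['frame'][20:220,200:460,::-1],None,fx=3,fy=3))
E
```

```text
clock: 8.82
tool_pos: [0.6219, -0.0254, 0.2037]
orientation: [-180.0, -0.0, -10.2]
force: [0.4, 0.6, -2.1]
opening: 0.0358
gripper_force: 30.0
```

View pics/w4.png

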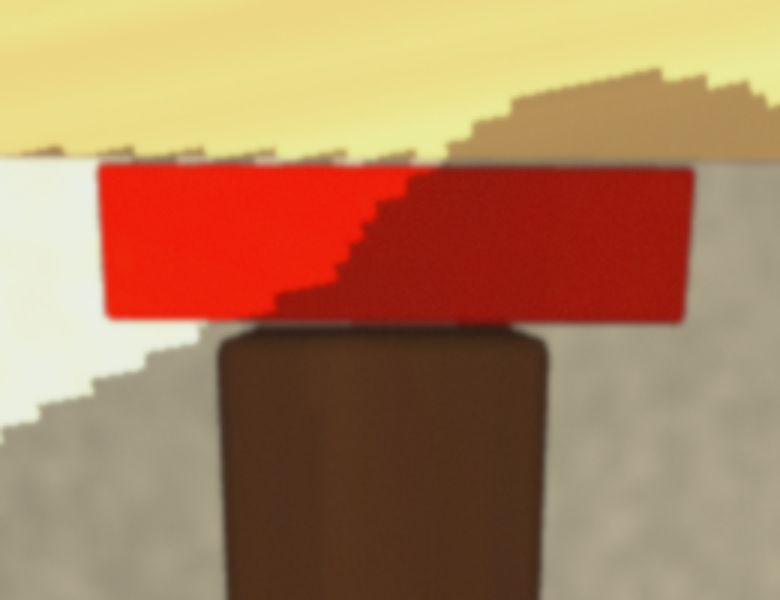

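The strip's end (crop row 327) is within a millimetre or two of the stop's edge (row 320), and centred. I'll nudge a little more.

```bash
python3 -m creep '[[[0.006,0,0,0,0],[0,0,0,0,0],[0,0,0,0,0]]]';python3 -m creep '[[[0.006,0,0,0,0],[0,0,0,0,0],[0,0,0,0,0]]]';python3 -m creep '[[[0.006,0,0,0,0],[0,0,0,0,0],[0,0,0,0,0]]]'
```

```text
clock: 9.12
tool_pos: [0.6225, -0.0256, 0.2034]
orientation: [180.0, 0.1, -10.2]
force: [-3.4, 1.0, -1.2]
opening: 0.0361
gripper_force: 30.0
clock: 9.37
tool_pos: [0.6229, -0.0257, 0.2031]
orientation: [180.0, 0.2, -10.2]
force: [-7.2, 2.4, 0.5]
opening: 0.036
gripper_force: 30.0
clock: 9.62
tool_pos: [0.6232, -0.0259, 0.2028]
orientation: [179.9, 0.3, -10.2]
force: [-10.0, 3.6, 1.9]
opening: 0.0359
gripper_force: 30.0
```

```bash
python3 -m creep '[[[-0.012,0,0,0,0],[0,0,0.007,0,0],[0,0,0.007,0,0],[0,0,0,0,0],[0,0,0,0,0]]]'
```

```text
clock: 10.03
tool_pos: [0.6225, -0.0255, 0.2016]
orientation: [180.0, 0.0, -10.2]
force: [-7.7, 2.6, 8.4]
opening: 0.0355
gripper_force: 30.0
```

Pressed on both the board and the stop. I'll release and rise.

```bash
python3 -m creep '[[[0,0,0,0,0.85],[0,0,0,0,0.85],[0,0,0,0,0.85],[0,0,0,0,0.85],[0,0,-0.05,0,0.85],[0,0,-0.2,0,1],[0,0,-0.2,0,1],[0,0,-0.2,0,1]]]'
python3 -m creep '[[[-0.1,0,-0.2,0,1],[-0.2,0,-0.1,0,1],[-0.2,0,0,0,1],[0,0,0,0,1],[0,0,0,0,1]]]'
python3 - <<'E'
from h import *
print(telemetry.get_obs()['tool_pos'],telemetry.get_obs()['orientation'])
p=snap('wrist'); save(p,'w5.png')
for q,z in {'board_mark':.018,'board_stop':.018,'walnut':.018}.items():
    for d in nets.landmark_of(p,q)[:2]: print(q,np.round(d['uv']),round(d['confidence'],2),w(p,d['uv'],z).round(4))
E
```

```text
clock: 10.7
tool_pos: [0.6228, -0.0257, 0.3328]
orientation: [180.0, 0.0, -10.2]
force: [1.5, 0.9, -0.2]
opening: 0.0833
gripper_force: 0.0
clock: 11.12
tool_pos: [0.5267, -0.0087, 0.3888]
orientation: [-179.9, -0.2, -10.1]
force: [0.9, 0.2, 0.7]
opening: 0.0875
gripper_force: 0.0
[ 0.52674399 -0.00865911  0.38881398] [-1.79906494e+02 -1.58015694e-01 -1.01068944e+01]
board_stop [626. 219.] 0.4 [ 0.4681 -0.2701  0.018 ]
walnut [329. 102.] 0.83 [ 0.6134 -0.0242  0.018 ]
```

View pics/w5.png

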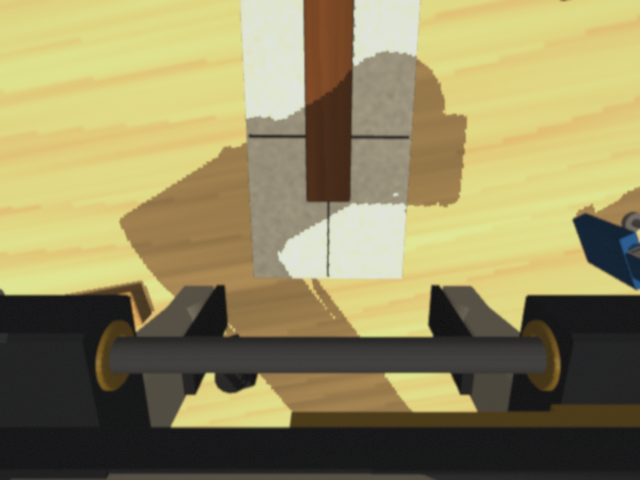

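The walnut lies on the centre line, its tail at (328,201), with the cross line at row 136.5 (248 to 409). The blue gauge shows at the right edge (610,245). Now I'll move the camera over the gauge.

```bash
python3 -m creep '[[[-0.075,0.175,0,0,1],[-0.075,0.175,0,0,1],[-0.075,0.175,0,0,1],[-0.075,0.175,0,0,1],[-0.075,0.175,0,0,1],[-0.075,0.175,0,0,1],[0,0,0,0,1],[0,0,0,0,1]]]'
cat > fit.py <<'E'
from h import *
from scipy.optimize import minimize
B=[((0,39,33),(50,14,66)),((0,-39,33),(50,14,66)),((0,0,83),(24,92,34)),((0,0,122.5),(30,30,45))]
S=np.array([[i,j,k] for i in(-.5,.5) for j in(-.5,.5) for k in(-.5,.5)])
def sil(p,v,z0=0):
    m=np.zeros((480,640),np.uint8); c,s=np.cos(v[2]),np.sin(v[2])
    for o,d in B:
        P=(np.array(o)+S*d)/1000; X=P@np.array([[c,s,0],[-s,c,0],[0,0,1]])+[v[0],v[1],z0]
        h=cv2.convexHull(np.float32([px(p,x) for x in X])); cv2.fillConvexPoly(m,np.int32(h*16),1,shift=4)
    return m
def bluemask(p,v,z0=0):
    f=cv2.cvtColor(p['frame'],cv2.COLOR_RGB2HSV); h,s,V=cv2.split(f)
    return ((h>95)&(h<130)&(s>100)&(V>25)).astype(np.uint8)
def fit(pics,masks,v0,z0=0):
    def cost(v):
        c=0
        for p,m in zip(pics,masks):
            a=sil(p,v,z0); c+=1-(a&m).sum()/max((a|m).sum(),1)
        return c
    best=None
    for a in np.radians(v0[2:]):
        r=minimize(cost,[v0[0],v0[1],a],method='Nelder-Mead',options=dict(initial_simplex=[[v0[0],v0[1],a],[v0[0]+.01,v0[1],a],[v0[0],v0[1]+.01,a],[v0[0],v0[1],a+.25]],maxiter=120,xatol=1e-4,fatol=1e-4))
        if best is None or r.fun<best.fun: best=r
    return best
E
python3 - <<'E'
from fit import *
w5=snap('wrist'); print(w5['obs']['tool_pos'],w5['obs']['orientation'])
q=dict(w5); o=dict(w5['obs']); o['tool_pos']=[.52674,-.00866,.38881]; o['orientation']=[-179.906,-.158,-10.107]; q['obs']=o
print('mark',w(q,(329,136.5),.018),'line',w(q,(248,136),.018),w(q,(409,137),.018),'tail bottom/top',w(q,(328,201),.018),w(q,(328,201),.05),'edges',w(q,(306,137),.05),w(q,(351,137),.05))
pics=[];ms=[]
for n in ['wrist','scene','side']:
    p=w5 if n=='wrist' else snap(n); save(p,'g_'+n+'.png')
    b=bluemask(p,None)
    for d in nets.masks_of(p,'gauge'):
        r=d['region'].astype(np.uint8); print(n,np.round(d['uv']),round(d['confidence'],2),r.sum(),(r&b).sum())
        if (r&b).sum()>100: pics.append(p);ms.append(r);break
print([px(w5,(.463,-.28,.1))])
for k in range(len(pics)):
    r=fit(pics[k:k+1],ms[k:k+1],[.463,-.279,0,45,90,135]); print(r.x[:2],np.degrees(r.x[2]),r.fun)
r=fit(pics,ms,[.463,-.279,0,30,60,90,120,150]); print('all',r.x[:2],np.degrees(r.x[2]),r.fun/len(pics))
E
```

```text
clock: 11.98
tool_pos: [0.4025, -0.2012, 0.3865]
orientation: [180.0, 0.0, -10.4]
force: [0.7, 0.0, 1.1]
opening: 0.0879
gripper_force: 0.0
[ 0.40252636 -0.20118394  0.38647449] [ 1.79984945e+02  4.93730289e-02 -1.04069043e+01]
mark [ 0.58610524 -0.01951085  0.018     ] line [0.59854702 0.04801512 0.018     ] [ 0.57381179 -0.08620367  0.018     ] tail bottom/top [ 0.53141481 -0.00892551  0.018     ] [ 0.53813997 -0.01014303  0.05      ] edges [ 0.59058571 -0.00224503  0.05      ] [ 0.58450618 -0.03638995  0.05      ]
wrist [442. 123.] 0.78 9554 4074
scene [184. 364.] 0.72 1724 3
scene [208. 288.] 0.59 1870 955
side [412. 350.] 0.88 3465 0
side [328. 321.] 0.55 2768 1331
[array([432.62357523, 120.74721706])]
[ 0.46208756 -0.28143435] 16.834741493363317 0.07596191987306622
[ 0.46049591 -0.28283406] 198.06340125414442 0.10979812900049235
[ 0.45816719 -0.2810833 ] 194.69594006108153 0.14810126582278482
all [ 0.46117424 -0.28177402] 197.3571578678447 0.11833945975479199
```

```bash
python3 -m creep '[[[0,0,0,-0.076,1],[0,0,0,-0.076,1],[0,0,0,-0.076,1],[0,0,0,-0.076,1],[0.056,0.157,0,0,1],[0.056,0.157,0,0,1],[0.055,0.157,0,0,1],[0,0,0,0,1]]]'
python3 -m creep '[[[0,0,0.13,0,1],[0,0,0.05,0,1],[0,0,0,0,1],[0,0,0,0,1]]]'
python3 - <<'E'
from fit import *
p=snap('wrist'); save(p,'g2.png'); print(p['obs']['tool_pos'],p['obs']['orientation'])
for q in ['gauge_grip']:
    for z in [.1225]:
        for d in nets.landmark_of(p,q)[:2]: print(q,np.round(d['uv']),round(d['confidence'],2),w(p,d['uv'],z).round(4))
E
```

```text
clock: 12.95
tool_pos: [0.4664, -0.2819, 0.3857]
orientation: [180.0, 0.1, 17.2]
force: [0.8, 0.2, 0.8]
opening: 0.0876
gripper_force: 0.0
clock: 13.28
tool_pos: [0.4628, -0.279, 0.3505]
orientation: [-180.0, 0.1, 17.3]
force: [0.3, -1.0, -0.5]
opening: 0.0879
gripper_force: 0.0
[ 0.4627687  -0.27900894  0.35045347] [-1.79964835e+02  1.03060048e-01  1.72607171e+01]
gauge_grip [335. 265.] 0.87 [ 0.4622 -0.283   0.1225]
gauge_grip [621. 186.] 0.82 [ 0.5481 -0.4116  0.1225]
```

View pics/g2.png

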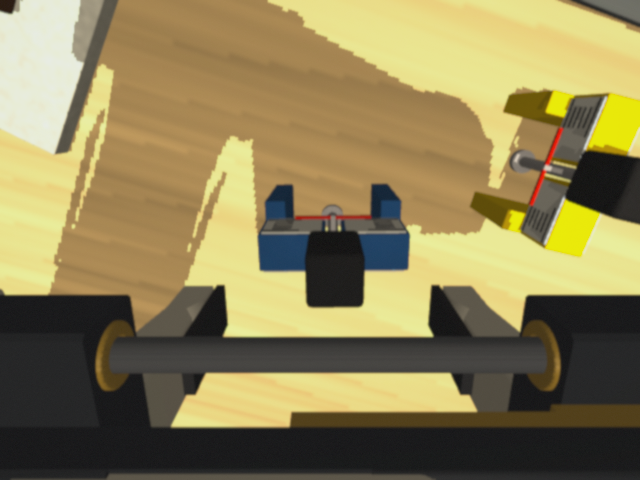

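The blue gauge is centred ahead at (334,245) and square to the tool; its grip is about 3 mm to the right. I'll correct, descend and grip.

```bash
python3 -m creep '[[[-0.008,0.016,0.12,0,1],[0,0,0.12,0,1],[0,0,0.08,0,1],[0,0,0,0,1],[0,0,0,0,1],[0,0,0,0,1]]]'
```

```text
clock: 13.88
tool_pos: [0.4628, -0.2832, 0.2885]
orientation: [179.9, -0.1, 17.2]
force: [-0.5, -1.2, 0.4]
opening: 0.0877
gripper_force: 0.0
```

```bash
python3 -m creep '[[[0,0,0,0,0],[0,0,0,0,0],[0,0,0,0,0],[0,0,0,0,0],[0,0,0,0,0],[0,0,0,0,0],[0,0,0,0,0],[0,0,0,0,0]]]'; python3 -m creep '[[[0,0,0,0,0],[0,0,0,0,0],[0,0,0,0,0],[0,0,0,0,0]]]'
```

```text
clock: 14.55
tool_pos: [0.462, -0.2831, 0.2867]
orientation: [-180.0, 0.0, 17.2]
force: [0.8, -0.6, 1.2]
opening: 0.04
gripper_force: 0.0
clock: 14.88
tool_pos: [0.462, -0.283, 0.2867]
orientation: [-180.0, 0.0, 17.2]
force: [0.2, -0.1, -0.4]
opening: 0.0298
gripper_force: 30.0
```

```bash
python3 -m creep '[[[0,0,-0.05,0,0],[0,0,-0.15,0,0],[0,0,-0.2,0,0],[0,0,-0.2,0.0764,0],[0,0,0,0.0764,0],[0,0,0,0.0764,0],[0,0,0,0.0764,0],[0,0,0,0,0]]]'; python3 -m creep '[[[0.0468,-0.176,0,0,0],[0.0468,-0.176,0,0,0],[0.0468,-0.176,0,0,0],[0.0468,-0.176,0,0,0],[0.0468,-0.176,0,0,0],[0.0468,-0.176,0,0,0],[0.0468,-0.176,0,0,0],[0.0468,-0.176,0,0,0]]]'
python3 -m creep '[[[0,0,0,0,0],[0,0,0,0,0],[0,0,0,0,0]]]'
python3 - <<'E'
from fit import *
def bl(p):
    return bluemask(p,None)
for n in ['wrist','scene','side']:
    p=snap(n); save(p,'h_'+n+'.png')
    if n=='wrist': T=p['obs']['tool_pos']; print(T,p['obs']['orientation'])
    for q,z in {'gauge_grip':T[2]-.1642,'board_mark':.018,'walnut':.018,'board_stop':.018}.items():
        for d in nets.landmark_of(p,q)[:1]: print(n,q,np.round(d['uv']),round(d['confidence'],2),w(p,d['uv'],z).round(4))
    b=bl(p)
    for d in nets.masks_of(p,'gauge'):
        r=d['region'].astype(np.uint8)
        if n!='wrist' and (r&b).sum()>100:
            f=fit([p],[r],[T[0],T[1],-10.3],T[2]-.2867); print(n,f.x[:2],np.degrees(f.x[2]),f.fun); break
E
```

```text
clock: 15.55
tool_pos: [0.4613, -0.2828, 0.4065]
orientation: [-180.0, 0.1, -10.7]
force: [-0.7, -0.8, -7.5]
opening: 0.03
gripper_force: 30.0
clock: 16.22
tool_pos: [0.5862, -0.0177, 0.4063]
orientation: [180.0, 0.1, -10.1]
force: [1.6, -0.4, -6.8]
opening: 0.0296
gripper_force: 30.0
clock: 16.47
tool_pos: [0.5858, -0.0191, 0.4059]
orientation: [180.0, 0.1, -10.1]
force: [0.1, -0.8, -7.2]
opening: 0.0297
gripper_force: 30.0
[ 0.5858173  -0.01910938  0.40589564] [ 1.79951655e+02  1.32747644e-01 -1.01074066e+01]
wrist gauge_grip [326. 318.] 0.65 [ 0.5861 -0.0185  0.2417]
wrist walnut [327. 164.] 0.62 [ 0.6184 -0.0246  0.018 ]
wrist board_stop [332.  74.] 0.75 [ 0.6924 -0.0415  0.018 ]
scene gauge_grip [356. 197.] 0.83 [ 0.582  -0.0152  0.2417]
scene board_mark [352. 262.] 0.89 [ 0.5841 -0.0151  0.018 ]
scene walnut [357. 272.] 0.72 [ 0.6068 -0.0238  0.018 ]
scene board_stop [383. 306.] 0.78 [ 0.6996 -0.04    0.018 ]
scene [ 0.58605611 -0.01941356] -8.459798086786616 0.273838630806846
side gauge_grip [310. 163.] 0.62 [ 0.5886 -0.0256  0.2417]
side board_mark [306. 256.] 0.92 [ 0.58   -0.0275  0.018 ]
side walnut [320. 251.] 0.85 [ 0.6187 -0.0292  0.018 ]
side board_stop [351. 244.] 0.85 [ 0.6964 -0.0419  0.018 ]
side [ 0.58479805 -0.0175211 ] -10.961595110747359 0.17610953729933898
```

```bash
python3 -c "
import cv2,numpy as np
a=cv2.imread('pics/h_wrist.png')[:300];b=cv2.imread('pics/h_side.png')[130:330,200:440]
b=cv2.resize(b,(360,300),interpolation=cv2.INTER_CUBIC)
a=cv2.resize(a,(440,206));c=np.zeros((300,800,3),np.uint8);c[:206,:440]=a;c[:,440:]=b;cv2.imwrite('pics/comb.png',c)"
```

```text
(no output)
```

View pics/comb.png

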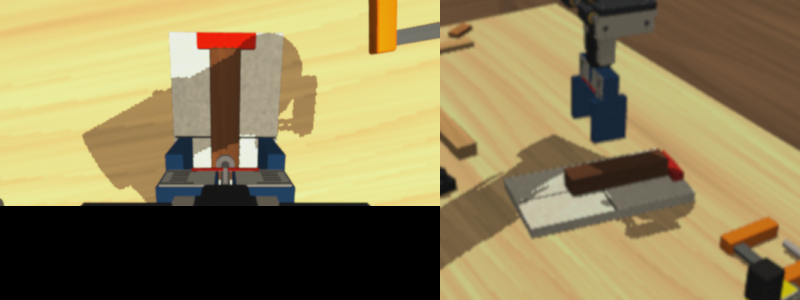

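The gauge hangs upright astride the walnut, square to it and over the mark. Lowering.

```bash
python3 -m creep '[[[0,0,0.1,0,0],[0,0,0.1,0,0],[0,0,0.1,0,0],[0,0,0.1,0,0],[0,0,0.04,0,0],[0,0,0.02,0,0],[0,0,0,0,0],[0,0,0,0,0]]]'; python3 -m creep '[[[0,0,0.01,0,0],[0,0,0.01,0,0],[0,0,0,0,0],[0,0,0,0,0]]]'
```

```text
clock: 18.03
tool_pos: [0.5865, -0.0194, 0.3157]
orientation: [180.0, -0.0, -10.3]
force: [-0.6, -0.3, -5.3]
opening: 0.0297
gripper_force: 30.0
clock: 18.37
tool_pos: [0.5865, -0.0194, 0.3114]
orientation: [-180.0, -0.1, -10.3]
force: [0.5, 0.0, -4.9]
opening: 0.0298
gripper_force: 30.0
```

```bash
python3 -m creep '[[[0,0,0.007,0,0],[0,0,0,0,0],[0,0,0,0,0]]]'
```

```text
clock: 18.62
tool_pos: [0.5863, -0.0194, 0.3095]
orientation: [-180.0, -0.0, -10.3]
force: [1.4, 1.1, -5.8]
opening: 0.0296
gripper_force: 30.0
```

```bash
python3 -m creep '[[[0,0,0.007,0,0],[0,0,0,0,0],[0,0,0,0,0]]]';python3 -m creep '[[[0,0,0.007,0,0],[0,0,0,0,0],[0,0,0,0,0]]]';python3 -m creep '[[[0,0,0.006,0,0],[0,0,0,0,0],[0,0,0,0,0]]]'
```

```text
clock: 18.87
tool_pos: [0.5862, -0.0194, 0.3079]
orientation: [180.0, 0.0, -10.3]
force: [0.8, 0.4, -3.9]
opening: 0.0297
gripper_force: 30.0
clock: 19.12
tool_pos: [0.5861, -0.0194, 0.3064]
orientation: [180.0, 0.0, -10.3]
force: [0.4, -0.4, -4.7]
opening: 0.0297
gripper_force: 30.0
clock: 19.37
tool_pos: [0.5861, -0.0194, 0.3055]
orientation: [180.0, -0.0, -10.3]
force: [-0.3, 0.3, -3.3]
opening: 0.0298
gripper_force: 30.0
```

```bash
python3 -m creep '[[[0,0,0.005,0,0],[0,0,0,0,0],[0,0,0,0,0]]]';python3 -m creep '[[[0,0,0.005,0,0],[0,0,0,0,0],[0,0,0,0,0]]]'
```

```text
clock: 19.62
tool_pos: [0.5861, -0.0194, 0.3055]
orientation: [180.0, -0.0, -10.3]
force: [-3.4, 1.5, 4.5]
opening: 0.0298
gripper_force: 30.0
clock: 19.87
tool_pos: [0.5862, -0.0194, 0.3054]
orientation: [-180.0, -0.1, -10.3]
force: [-4.9, 1.8, 11.5]
opening: 0.0297
gripper_force: 30.0
```

Legs are down. I'll ease off, release, rise and look.

```bash
python3 -m creep '[[[0,0,-0.005,0,0],[0,0,0,0,0],[0,0,0,0,0.6],[0,0,0,0,1],[0,0,0,0,1],[0,0,0,0,1],[0,0,0,0,1],[0,0,0,0,1]]]'; python3 -m creep '[[[0,0,-0.05,0,1],[0,0,-0.1,0,1],[0,0,-0.15,0,1],[0,0,-0.15,0,1],[-0.2,0,0,0,1],[-0.1,0,0,0,1],[0,0,0,0,1],[0,0,0,0,1]]]'
python3 - <<'E'
from fit import *
for n in ['wrist','scene','side']:
    p=snap(n); save(p,'k_'+n+'.png')
    for q,z in {'gauge_grip':.1405,'board_mark':.018,'walnut':.018,'gauge':.018,'foot_tip':.05}.items():
        for d in nets.landmark_of(p,q)[:1]: print(n,q,np.round(d['uv']),round(d['confidence'],2),w(p,d['uv'],z).round(4))
    b=bluemask(p,None)
    for d in nets.masks_of(p,'gauge'):
        r=d['region'].astype(np.uint8)
        if (r&b).sum()>100:
            f=fit([p],[r],[.586,-.0195,-10.3],.018); print(n,f.x[:2],np.degrees(f.x[2]),f.fun); break
    if n=='side':
        # pointer height: red pixels in the crossbar vs expected
        h,s,v=cv2.split(cv2.cvtColor(p['frame'],cv2.COLOR_RGB2HSV)); m=((h<6)|(h>174))&(s>140)&(v>60); m[:,335:]=0
        y,x=np.where(m); k=(x>250)&(y>150)&(y<260); print('red',x[k].mean() if k.any() else None,y[k].mean() if k.any() else None,k.sum())
        print('crossbar bottom/top px',px(p,(.574,-.017,.084)),px(p,(.574,-.017,.118)))
E
```

```text
clock: 20.53
tool_pos: [0.5862, -0.0195, 0.3042]
orientation: [180.0, 0.0, -10.3]
force: [-0.2, -0.1, -0.5]
opening: 0.0643
gripper_force: 0.0
clock: 21.2
tool_pos: [0.5264, -0.0086, 0.3959]
orientation: [-179.9, -0.1, -10.3]
force: [-0.2, 0.5, 0.5]
opening: 0.0877
gripper_force: 0.0
wrist gauge_grip [328. 147.] 0.67 [ 0.586  -0.0193  0.1405]
wrist walnut [328. 100.] 0.77 [ 0.6145 -0.0243  0.018 ]
wrist gauge [329. 139.] 0.95 [ 0.583  -0.0198  0.018 ]
wrist [ 0.58519842 -0.01829169] -10.034172059811523 0.050849303135888535
scene gauge_grip [174. 351.] 0.64 [ 0.5577 -0.4153  0.1405]
scene board_mark [352. 265.] 0.66 [ 0.589  -0.0198  0.018 ]
scene walnut [358. 272.] 0.8 [ 0.61   -0.0227  0.018 ]
scene gauge [352. 263.] 0.92 [ 0.5854 -0.0166  0.018 ]
scene foot_tip [354. 251.] 0.54 [ 0.581  -0.0083  0.05  ]
scene [ 0.58355182 -0.01902387] -8.876736178598764 0.15312499999999996
side gauge_grip [306. 205.] 0.9 [ 0.5863 -0.0153  0.1405]
side board_mark [304. 254.] 0.92 [ 0.5797 -0.019   0.018 ]
side walnut [317. 248.] 0.9 [ 0.6196 -0.0137  0.018 ]
side gauge [305. 251.] 0.97 [ 0.5885 -0.0111  0.018 ]
side foot_tip [404. 370.] 0.55 [ 0.5102 -0.436   0.05  ]
side [ 0.5830046  -0.01637851] -11.937594591283121 0.09411764705882353
red None None 0
crossbar bottom/top px [301.01534196 229.16052269] [301.06976558 215.72936411]
```

Run:
```python
from h import *
p=snap('wrist'); m=nets.masks_of(p,'walnut')[0]['region']
ys=np.where(m[:,320:336].any(1))[0]; tail=w(p,(328,ys.max()+1),.05); print(ys.min(),ys.max(),tail)
E=np.array([.586,-.0195]); a=np.radians(-10.3); print('tail along board (want -.05):',(tail[:2]-E)@[np.cos(a),np.sin(a)])
o=telemetry.get_obs(); print(o['clock'],np.abs(o['qvel']).max())
if abs((tail[:2]-E)@[np.cos(a),np.sin(a)]+.05)<.0045: print(workorder.close_job())
```

```text
0 199 [ 0.53712715 -0.01053018  0.05      ]
tail along board (want -.05): -0.0496890917525504
22.35 0.08739462452711755
the job is handed in; nothing more can be done
None
```

The walnut strip lies on the centre line against the red stop, and the blue gauge stands released over it at the cross mark, with its position and angle checked by camera. I did not read the foot's thickness value directly, and the job is handed in with no verdict returned.

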